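# Clear and close the waffle mould

### The arm

A 7-joint arm with a two-finger parallel gripper is mounted at the origin on a cart in front of the work surface, level with it; the furniture and walls round the work are solid. World frame = base frame: x ahead of the robot, y to its left, z up, the work surface at z = 0. Lengths are in m, angles in rad, forces in N, time in s.
With the tool pointing down it reaches from about 0.35 to 0.9 m from the base axis. Payload 7.2 kg.
Tool frame: the origin (TCP) lies midway between the tips of the shut fingers; the grasp point (between the pads) lies arm.grip_point_offset behind it (arm.grip_point_offset is the distance from the TCP to the grasp point, in m); z points along the fingers, y is the line along which they close (so a half turn about z gives the same grasp; the last joint's range is limited). The gripper opens to 85 mm and grips with 20 to 120 N. Pads are 22 mm wide; open, the fingers measure 114 mm over their backs; the gripper's body (76 mm by 85 mm) begins 54 mm behind the grasp point. The pads swing forward as they close: fully open they stand 13 mm farther back than shut.
Start: joints at [-1.313, 0.411, -0.013, 1.596, 0.006, 1.134, -0.082], TCP at [0.2, 0.592, 0.231] pointing down, gripper open.
Joint ranges: [-2.95, 2.95], [-0.29, 1.99], [-1.47, 1.44], [0.14, 2.54], [-1.03, 4.17], [0.13, 1.85], [-2.86, 2.86]. Speed limits (rad/s): [2.39, 2.39, 3.01, 3.01, 3.14, 3.14, 3.14].

### API

Orientations are given as a unit quaternion [x, y, z, w].
In Python, from plant import arm, eyes, close_job gives the robot as it stands.
- The arm moves only by the tool move_arm, never from a script. Its argument "rows" is a list that holds one entry, the list of rows, each a list of 7 numbers: the shift along the tool's x, y, z in mm, then the turn, a rotation vector about the tool's x, y, z in rad, then the opening, from -1 (shut) to 1 (fully open). In form: [[[dx, dy, dz, wx, wy, wz, fingers], ...]]. A call has 1 to 10 rows; each row shifts and turns the commanded pose from where the row before left it, along the tool's axes as they then stand; what a row does not reach is not made up. A row lasts 1/12 s, in which the tool goes at most 41.7 mm and 7.16 degrees, less where a joint would pass 70% of its speed; a pose out of reach is approached as far as the arm can. A call is refused whole if a number of a shift passes 41.7 or a number of a turn 0.125, either way. A call with a gripper value outside its range is refused whole. The fingers move at their own pace and stop on an object; "grip_force" is the grip in N (left out, the last holds). Time passes only in rows, so rows that do not move let the fingers close. It gives the time, the measured TCP pose, the force, the opening and the grip force at its end, in the units of the state.
- arm.get_obs(): the state, without advancing time (a new reading comes with each control period).
- eyes.read_camera(name): name is "scene" or "top" or "wrist"; returns (picture, depth): 384x512x3 uint8, blue, green, red; 384x512 float32, m along the optical axis (not along the pixel's ray), 0 where there is no reading.
- eyes.camera_params(name): a dict with "mtx" (3x3 intrinsics, pixels), "xyz" and "orientation" of the camera in the world. Camera axes: x right, y down, z forward; pixel columns grow to the right and rows downward; lengths in m; the calibration is good to about 2 mm. The wrist camera is an equidistant fisheye: a pixel r from the principal point sees the ray r / f radians off the axis. A picture is of the moment at which its call begins: read the wrist's pose just before it. camera_params takes no time and is no camera call; for the wrist camera it gives the pose at the moment of the call.
- close_job(): hands the job in; it is judged then, once.
The state is a dict: "time_s": time; "q": joint angles; "qd": joint speeds; "tau": joint torques, N m; "ee_pos": TCP position; "orientation": TCP orientation; "force": force on the tool from outside, world axes, zero at the start; "ft_torque": the same for the moment, N m; "finger_gap": opening from 0.0 (shut) to 1.0 (fully open); "gripper_force": force on a finger pad.
Only numpy, scipy, OpenCV 4.12 (cv2) and the standard library are available. Lean on these libraries where they do the work, as an engineer would, in place of code of your own. Each camera call takes 0.05 s, during which the arm holds its last target. There are 200 camera calls.

### The job

The small steel pot is standing in the open waffle mould. Lift it out by its handle, keep it upright and set it down, not dropped, standing wholly on the round cork mat; then gently close the mould's lid fully, so that the two rims meet all round. Do not disturb the syrup bottle and the jar.

Things in the scene. Friction and masses are not known exactly. Their poses are not given: they have to be found in the camera images.
- mould: Lower half of a clamshell waffle mould, aluminium tray 140 (x) x 150 (y) mm, fixed, left or right of the cork mat. Origin: centre of its underside. +x points to the hinge edge (world left, +y, within 0.35 rad), -x to the front, where a black handle 22 mm wide sticks out to x = -124 mm, 29 mm above the table. Walls 8 mm; heights above the table: rim 45 mm, inner floor 18 mm.
- mould_hinge (a point): Middle of the hinge axis, at mould x = +70 mm, z = 45 mm; the axis runs along the mould's y axis. Open, the lid stands up over it and its handle ends up to 260 mm above the table; where the mat lies on this side, carry the pot over the lid.
- mould_lid (a joint): Lid angle, rad: 0 = shut, rims touching; 1.9 = fully open; starts at 1.6 to 1.8, nearly upright. It opens upward about the mould's y axis. Stiff hinge (0.4 N m friction): the lid stays at any angle and does not fall; about 2 to 4 N at the handle moves it. The lid mirrors the lower half: 140 x 150 x 39 mm deep, 0.25 kg.
- mould_lid_handle (a point): Middle of the lid's black handle: a bar 22 mm wide (mould y), 12 mm thick, about 45 mm long, out of the lid's free edge; it ends 22 mm beyond this point. The point is 172 mm from the hinge axis along the lid and 16 mm outside the rim plane; lid shut: mould x = -102 mm, 61 mm above the table. Pinch it across the 22 mm and lead it round the hinge; it turns between the fingers.
- pot: Empty steel pot, diameter 64 mm, height 80 mm, wall 3 mm, about 0.2 kg. Origin: centre of its underside; z up its axis, its -x axis points to the handle. It starts on the inner floor of the mould (18 mm above the table), its handle towards the mould's front within about 0.45 rad. The lid cannot shut over it.
- pot_handle (a point): Grip point on the pot's black D-shaped handle, 57 mm from the pot's axis (pot -x), 55 mm above its underside: the upright bar, 12 mm wide (pot y), 14 mm deep (pot x), 24 to 72 mm above the underside, joined to the pot by level bars at top and bottom. Grip it from above across the 12 mm.
- trivet: Round cork mat with a black rubber edge, diameter 142 mm, 6 mm thick, fixed to the table. Origin: centre of its underside. Its top is 6 mm above the table.
- syrup_bottle: Bystander: brown squeeze bottle with a white nozzle, diameter 59 mm, 200 mm tall, standing to the right. Origin: centre of its underside.
- jar: Bystander: clear jar with a green lid, 66 mm wide, 84 mm tall, standing to the right. Origin: centre of its underside.

How it is judged:
By the outcome, as a careful person would: the job done as asked, in the order asked, and still so for the second after the job is handed in, with the robot touching nothing.
It also fails if it takes over 64 s, if anything falls off the work surface, if the arm or the gripper's body presses on something with over 40 N, if the wrist force passes 120 N, or if a joint passes its speed limit or range.

## Working session

There is one attempt and no reset: what is moved stays moved. The work goes in short steps, Python scripts to look and compute and a tool call to move; the robot and the scene stay as the last step left them, time stands still between calls to the robot, and variables do not carry over. Pictures are saved under pics/ and viewed, at most 10 in all, crops included, and the job is handed in when it is done.

Besides the shell and the picture viewer there is one more tool, called after ">>>" by a JSON object that holds its "op" and its "data", one argument or row to a line. move_arm: Moves the arm, as the interface text tells. Its arguments: {"type":"object","properties":{"rows":{"type":"array"},"grip_force":{"type":"number"}},"required":["rows"]}

```bash
mkdir -p pics; ls; python3 - <<'E'
from plant import arm, eyes
import cv2,numpy as np
print(arm.get_obs(), arm.grip_point_offset)
for n in ("scene","top"):
    im,d=eyes.read_camera(n); cv2.imwrite(f"pics/{n}0.png",im); np.save(f"{n}0.npy",d); p=eyes.camera_params(n); print(n,p)
    np.savez(f"{n}0.npz",im=im,d=d,K=p["mtx"],t=p["xyz"],q=p["orientation"])
E
```

```text
pics
{'time_s': 0.0, 'q': array([-1.31320188,  0.41185888, -0.01274686,  1.59707727,  0.00559804,
        1.13427437, -0.08217241]), 'qd': array([-1.41184703e-04, -9.39689088e-04,  8.19203631e-04,  1.37034020e-03,
       -4.65396395e-05,  2.77146398e-03, -7.86780406e-05]), 'tau': array([-8.69203795e-04, -6.00629497e+01,  6.82220031e-01, -2.99404889e+01,
        1.38801636e-02,  1.05723730e-02, -1.18051454e-05]), 'ee_pos': array([0.19989705, 0.59163888, 0.23046483]), 'orientation': array([ 1.62136500e-01,  9.86768022e-01, -7.87068431e-04, -8.03347457e-05]), 'force': array([0.6073367 , 0.76120656, 0.51194809]), 'ft_torque': array([-0.06961721, -0.04942695,  0.02172254]), 'gripper_force': 0.0, 'finger_gap': 1.0043632471475576} 0.0187
scene {'mtx': array([[440.75767812,   0.        , 251.28797196],
       [  0.        , 440.75767812, 186.77942534],
       [  0.        ,   0.        ,   1.        ]]), 'xyz': array([-0.01735559, -1.01911113,  0.87606499]), 'orientation': array([ 0.86940366, -0.22333178,  0.12216643, -0.42348028])}
top {'mtx': array([[470.09655195,   0.        , 265.10352998],
       [  0.        , 470.09655195, 205.34332159],
       [  0.        ,   0.        ,   1.        ]]), 'xyz': array([ 0.4281487 , -0.12047812,  1.3269036 ]), 'orientation': array([ 0.71069051, -0.70199997,  0.02842166, -0.03615595])}
```

View pics/top0.png

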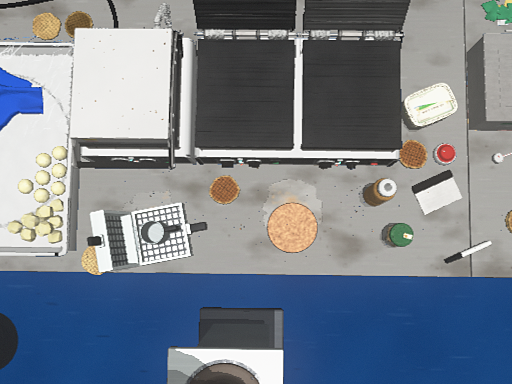

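View pics/scene0.png

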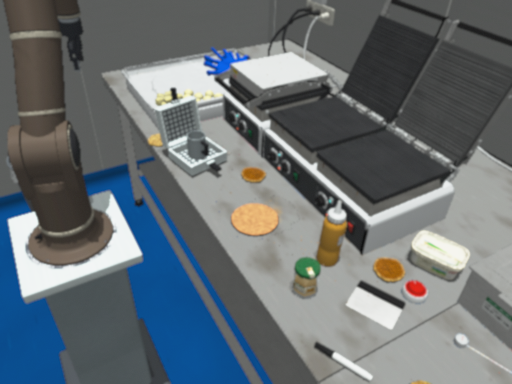

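Top view: the mould is around (160,235) with its lid hinged on the left (handle at about (95,241)). The pot is at (153,232) with its handle to the right, the mat at (292,227), the jar at (400,234) and the bottle at (380,192). Next I measure.

```bash
cat > h.py <<'E'
import numpy as np,cv2
from scipy.spatial.transform import Rotation as R
def load(n):
    z=np.load(n); return z["im"],z["d"],z["K"],z["t"],z["q"]
def ray(px,K,t,q,z):
    p=np.atleast_2d(px).astype(float); v=np.c_[(p-K[[0,1],[2,2]])/K[0,0],np.ones(len(p))]
    v=R.from_quat(q).apply(v); return t+v*((z-t[2])/v[:,2])[:,None]
def cloud(d,K,t,q):
    h,w=d.shape; u,v=np.meshgrid(np.arange(w),np.arange(h))
    P=np.stack([(u-K[0,2])/K[0,0]*d,(v-K[1,2])/K[1,1]*d,d],-1).reshape(-1,3)
    return (R.from_quat(q).apply(P)+t).reshape(h,w,3)
E
python3 - <<'E'
from h import *
im,d,K,t,q=load("top0.npz"); C=cloud(d,K,t,q)
hsv=cv2.cvtColor(im,cv2.COLOR_BGR2HSV)
# trivet
m=cv2.inRange(hsv,(3,60,60),(25,255,255)); m[:, :255]=0; m[:,330:]=0; m[:195]=0;m[260:]=0
c=max(cv2.findContours(m,0,2)[0],key=cv2.contourArea); e=cv2.fitEllipse(c)
print("trivet",e,ray(e[0],K,t,q,.006), "z",np.median(C[...,2][m>0]))
w=np.s_[195:280,75:215]; Z=C[w][...,2]; 
X=C[w].reshape(-1,3); g=im[w].reshape(-1,3).max(1)
# rim of tray: z .038-.05
s=(abs(X[:,2]-.045)<.006)&(g>150); print("rim n",s.sum()); r=cv2.minAreaRect(X[s][:,:2].astype(np.float32)*1000); print(r)
# pot rim z ~.098
s=(abs(X[:,2]-.098)<.008)&(X[:,1]<.24+.3)
print("pot n",s.sum())
idx=np.argwhere(abs(Z-.098)<.008); print(idx.min(0)+[195,75],idx.max(0)+[195,75])
# dark handle
for lo,hi in((.02,.04),(.04,.06),(.06,.08),(.08,.1),(.1,.14),(.2,.28)):
    s=(X[:,2]>lo)&(X[:,2]<hi)&(g<80)
    if s.sum(): print(lo,hi,s.sum(),X[s].mean(0).round(3),X[s].min(0).round(3),X[s].max(0).round(3))
cv2.imwrite("pics/crop.png",cv2.resize(im[w],None,fx=5.5,fy=5.5,interpolation=cv2.INTER_NEAREST))
im2,*_=load("scene0.npz"); cv2.imwrite("pics/crop2.png",cv2.resize(im2[80:185,145:240],None,fx=5.5,fy=5.5,interpolation=cv2.INTER_NEAREST))
E
```

```text
trivet ((291.85308837890625, 226.51820373535156), (48.21247863769531, 51.67612075805664), 3.790534496307373) [[ 0.49024879 -0.18112877  0.006     ]] z 0.006282481736314072
rim n 901
((463.28692626953125, 189.32366943359375), (149.6173553466797, 180.25872802734375), 11.912884712219238)
pot n 344
[211 109] [268 175]
0.02 0.04 103 [0.482 0.117 0.034] [0.387 0.056 0.021] [0.55  0.253 0.04 ]
0.04 0.06 65 [0.462 0.217 0.051] [0.395 0.097 0.04 ] [0.544 0.29  0.06 ]
0.06 0.08 96 [0.447 0.253 0.069] [0.382 0.128 0.06 ] [0.505 0.294 0.08 ]
0.08 0.1 161 [0.458 0.225 0.091] [0.382 0.128 0.08 ] [0.508 0.298 0.1  ]
0.1 0.14 106 [0.442 0.288 0.112] [0.38  0.274 0.1  ] [0.507 0.302 0.129]
0.2 0.28 96 [0.441 0.296 0.221] [0.431 0.287 0.201] [0.45  0.306 0.234]
```

View pics/crop.png

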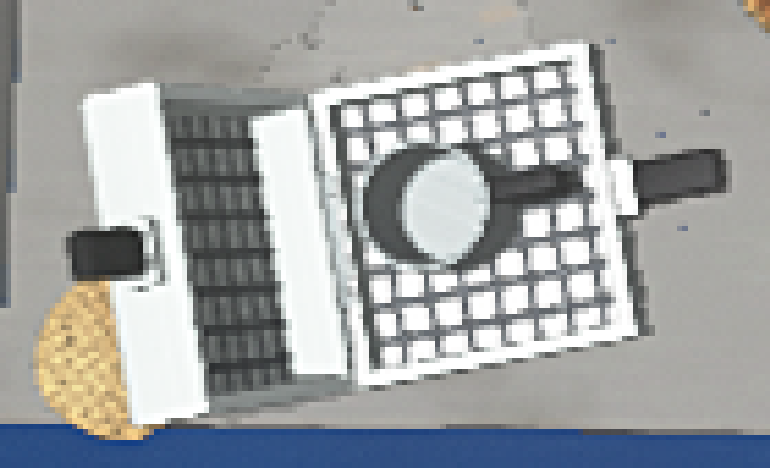

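View pics/crop2.png

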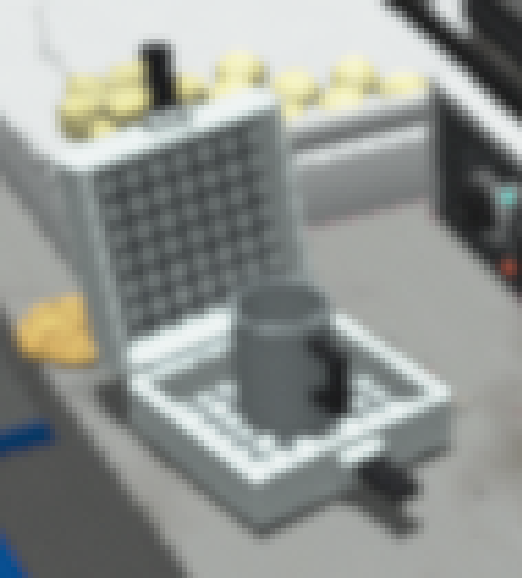

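Crops: tray corners are at (318,95), (587,42), (635,335) and (355,385). The pot rim circle is centred near (432,206), its handle runs to (580,180), and the lid handle spans (70,255) to (145,240). The second crop shows an upright pot with a D-handle facing the front of the mould.

```bash
python3 - <<'E'
from h import *
im,d,K,t,q=load("top0.npz"); C=cloud(d,K,t,q)
f=lambda c,z: ray(np.array(c)/5.5+[75,195]-.4,K,t,q,z)
T=f([(318,95),(587,42),(635,335),(355,385)],.045); print("tray",T.round(4), "sides",[np.linalg.norm(T[i]-T[i-1]).round(4) for i in range(4)])
mc=T.mean(0); hx=(T[0]+T[3]-T[1]-T[2]); ang=np.arctan2(hx[1],hx[0]); print("centre",mc,"yaw",ang, "dev from +y",ang-np.pi/2)
u=np.array([np.cos(ang),np.sin(ang)]); v=np.array([-u[1],u[0]])
print("front handle tip mould frame", [(f([(725,172)],.029)[0,:2]-mc[:2])@a for a in(u,v)])
pc=f([(432,206)],.098)[0]; print("pot",pc, "in mould",[(pc[:2]-mc[:2])@a for a in(u,v)])
he=f([(580,180)],.09)[0]; print("handle end",he, np.linalg.norm((he-pc)[:2]))
# cloud: pot handle & lid handle
g=im.max(2)
w=np.zeros(g.shape,bool); w[195:245,164:183]=1
s=w&(g<90)&(C[...,2]>.07)&(C[...,2]<.105); 
for r,c in np.argwhere(s): print((r,c),C[r,c].round(3),end=' ')
print()
w[:]=0; w[230:250,84:104]=1
s=w&(g<90)&(C[...,2]>.19); L=C[s]; L=L[L[:,2].argsort()]; print(np.c_[(L[:,:2]-mc[:2])@u,(L[:,:2]-mc[:2])@v,L[:,2]][::6].round(3))
# pot rim cloud
w[:]=0; w[215:250,135:172]=1; s=w&(abs(C[...,2]-.098)<.005); P=C[s][:,:2]; print("rim",len(P),P.min(0),P.max(0), cv2.minEnclosingCircle(P.astype(np.float32)))
# lid plane
B=C[195:280,75:150].reshape(-1,3); B=np.c_[(B[:,:2]-mc[:2])@u,(B[:,:2]-mc[:2])@v,B[:,2]]
k=(B[:,2]>.09)&(B[:,2]<.2)&(abs(B[:,1])<.06)&(B[:,0]>.05)
print("inner lid fit x(z)",np.polyfit(B[k][:,2],B[k][:,0],1),k.sum())
for n,c,z in(("bottle",(388,187),.2),("jar",(401,233),.084)): print(n,ray(c,K,t,q,z))
E
```

```text
tray [[0.5232 0.258  0.045 ]
 [0.5513 0.1244 0.045 ]
 [0.4063 0.0964 0.045 ]
 [0.3799 0.2342 0.045 ]] sides [np.float64(0.1453), np.float64(0.1366), np.float64(0.1478), np.float64(0.1402)]
centre [0.46519074 0.17825914 0.045     ] yaw 1.7688339558073178 dev from +y 0.19803762901242128
front handle tip mould frame [np.float64(-0.12432825663207397), np.float64(0.0016345505194503818)]
pot [0.46696531 0.18591511 0.098     ] in mould [np.float64(0.007157193456825394), np.float64(-0.003246162705293918)]
handle end [0.48054521 0.11723379 0.09      ] 0.07001098047606844
(np.int64(225), np.int64(174)) [0.487 0.134 0.087] (np.int64(225), np.int64(175)) [0.487 0.131 0.09 ] (np.int64(226), np.int64(164)) [0.484 0.163 0.076] (np.int64(226), np.int64(169)) [0.484 0.147 0.089] (np.int64(226), np.int64(170)) [0.484 0.144 0.092] (np.int64(226), np.int64(171)) [0.484 0.141 0.089] (np.int64(226), np.int64(172)) [0.484 0.138 0.093] (np.int64(226), np.int64(173)) [0.484 0.136 0.09 ] (np.int64(226), np.int64(174)) [0.484 0.133 0.091] (np.int64(226), np.int64(175)) [0.484 0.13  0.091] (np.int64(226), np.in
[... 3311 characters left out ...]
 0.192]
 [ 0.114 -0.003  0.198]
 [ 0.117  0.004  0.201]
 [ 0.115 -0.     0.204]
 [ 0.118  0.009  0.207]
 [ 0.115 -0.     0.212]
 [ 0.116 -0.     0.214]
 [ 0.118  0.004  0.217]
 [ 0.118 -0.003  0.22 ]
 [ 0.115 -0.002  0.222]
 [ 0.119 -0.001  0.224]
 [ 0.126 -0.007  0.228]
 [ 0.121  0.008  0.229]
 [ 0.127  0.002  0.23 ]
 [ 0.13  -0.008  0.23 ]
 [ 0.126 -0.004  0.231]
 [ 0.119 -0.001  0.231]
 [ 0.127  0.007  0.232]
 [ 0.119  0.006  0.234]]
rim 99 [0.43820873 0.15082248] [0.49860462 0.22086998] ((0.4678240120410919, 0.18555811047554016), 0.036225464195013046)
inner lid fit x(z) [0.03219125 0.10867619] 1030
bottle [[ 0.57919551 -0.4030156   0.2       ]]
jar [[ 0.47304591 -0.46488918  0.084     ]]
```

>>> {"op": "move_arm", "data": {
  "rows": [
    [[0, 0, -34, 0, 0, 0, 1], [0, 0, -34, 0, 0, 0, 1], [0, 0, -34, 0, 0, 0, 1], [-39.4, -8, 0, 0, 0, 0.0707, 0.5], [-39.4, -8, 0, 0, 0, 0.0707, 0], [-39.4, -8, 0, 0, 0, 0.0707, 0], [-39.4, -8, 0, 0, 0, 0.0707, 0], [-39.4, -8, 0, 0, 0, 0.0707, 0], [-39.4, -8, 0, 0, 0, 0.0707, 0], [-39.4, -8, 0, 0, 0, 0.0707, 0]]
  ],
  "grip_force": 50
}}

```text
time_s: 0.93
ee_pos: [0.4074, 0.4029, 0.3328]
orientation: [0.401, 0.916, -0.0, -0.0]
force: [1.2, 1.3, 0.3]
finger_gap: 0.5
gripper_force: 0.0
```

>>> {"op": "move_arm", "data": {
  "rows": [
    [[-39.4, -8, 0, 0, 0, 0.0707, 0], [-39.4, -8, 0, 0, 0, 0.0707, 0], [-39.4, -8, 0, 0, 0, 0.0707, 0], [-39.4, -8, 0, 0, 0, 0.0707, 0], [-39.4, -8, 0, 0, 0, 0.0707, 0], [-39.4, -8, 0, 0, 0, 0.0707, 0], [-39.4, -8, 0, 0, 0, 0.0707, 0], [0, 0, 0, 0, 0, 0, 0], [0, 0, 0, 0, 0, 0, 0]]
  ]
}}

```text
time_s: 1.68
ee_pos: [0.4987, 0.139, 0.3334]
orientation: [0.613, 0.79, 0.0, 0.0]
force: [-0.8, 1.7, -0.1]
finger_gap: 0.502
gripper_force: 0.0
```

```bash
cat > togo.py <<'E'
import sys,numpy as np
from plant import arm
from scipy.spatial.transform import Rotation as R
# usage: togo.py x y z yang  -> target TCP (m), yaw of tool y (rad), tool down
def togo(x,y,z,ya,pitch=None):
    o=arm.get_obs(); Rc=R.from_quat(o["orientation"])
    yv=np.array([np.cos(ya),np.sin(ya),0]); zv=np.array([0,0,-1.]); Rt=R.from_matrix(np.c_[np.cross(yv,zv),yv,zv])
    print("t",round(o["time_s"],2),"tcp",o["ee_pos"].round(4),"F",o["force"].round(1),"gap",round(o["finger_gap"],3),"gf",round(o["gripper_force"],1))
    print("shift mm",(Rc.inv().apply(np.array([x,y,z])-o["ee_pos"])*1000).round(1),"turn",(Rc.inv()*Rt).as_rotvec().round(4), "q",o["q"].round(2))
if __name__=="__main__": togo(*map(float,sys.argv[1:]))
E
python3 togo.py .4815 .1304 .056 .255; python3 - <<'E'
from h import *
from plant import eyes
p=eyes.camera_params("wrist"); im,d=eyes.read_camera("wrist"); cv2.imwrite("pics/w1.png",im); print(p); np.savez("w1.npz",im=im,d=d,K=p["mtx"],t=p["xyz"],q=p["orientation"])
E
```

```text
t 1.68 tcp [0.4987 0.139  0.3334] F [-0.8  1.7 -0.1] gap 0.502 gf 0.0
shift mm [ -4.1 -18.9 277.4] turn [ 0.0001  0.     -0.0049] q [-0.73  0.15  0.42  1.73 -0.06  1.28 -0.05]
{'mtx': array([[297.31863964,   0.        , 254.53144677],
       [  0.        , 297.31863964, 195.7566306 ],
       [  0.        ,   0.        ,   1.        ]]), 'xyz': array([0.48299871, 0.20446806, 0.47685186]), 'orientation': array([0.98343386, 0.12383913, 0.01682253, 0.13129629])}
```

View pics/w1.png

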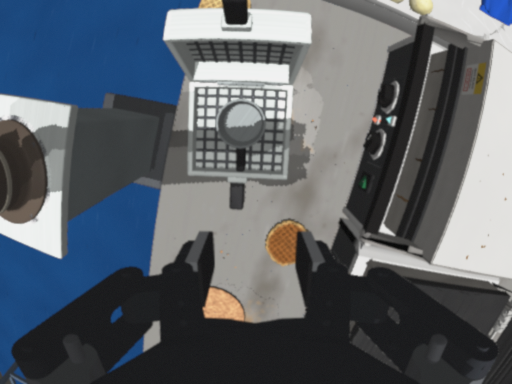

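The wrist view shows the pot rim at about (241,123), its handle ending near (240,168) and the mould's front handle tip at (236,208). I'll check these against the top-camera values.

```bash
python3 - <<'E'
from h import *
im,d,K,t,q=load("w1.npz")
def fish(px,z):
    p=np.array(px,float)-K[[0,1],[2,2]]; r=np.linalg.norm(p); th=r/K[0,0]
    v=R.from_quat(q).apply(np.r_[p/r*np.sin(th),np.cos(th)]); return t+v*(z-t[2])/v[2]
g=im.max(2)
m=(g<45).astype(np.uint8); m[:145]=0; m[172:]=0; m[:,225:]*=1; m[:,:228]=0; m[:,252:]=0
ys,xs=np.nonzero(m)
for y in range(145,174): 
    k=xs[ys==y]
    if len(k): print(y,k.min(),k.max(),len(k),fish((k.mean(),y),.09).round(4))
print("pot",fish((241,123),.098),"front",fish((236.5,208),.029))
E
```

```text
149 237 244 8 [0.4759 0.1593 0.09  ]
150 236 245 10 [0.4762 0.158  0.09  ]
151 236 245 10 [0.4765 0.1567 0.09  ]
152 237 245 9 [0.4775 0.1556 0.09  ]
153 237 244 8 [0.4772 0.1542 0.09  ]
154 237 244 8 [0.4775 0.1529 0.09  ]
155 237 244 8 [0.4778 0.1516 0.09  ]
156 237 244 8 [0.4781 0.1503 0.09  ]
157 237 244 8 [0.4784 0.149  0.09  ]
158 237 244 8 [0.4788 0.1477 0.09  ]
159 237 244 8 [0.4791 0.1465 0.09  ]
160 237 244 8 [0.4794 0.1452 0.09  ]
161 237 244 8 [0.4797 0.1439 0.09  ]
162 237 244 8 [0.48   0.1426 0.09  ]
163 237 244 8 [0.4803 0.1413 0.09  ]
164 237 244 8 [0.4807 0.14   0.09  ]
165 237 243 7 [0.4803 0.1385 0.09  ]
166 237 243 7 [0.4807 0.1372 0.09  ]
167 237 243 7 [0.481  0.1359 0.09  ]
168 237 243 7 [0.4813 0.1346 0.09  ]
169 237 243 7 [0.4816 0.1333 0.09  ]
170 238 242 5 [0.4819 0.132  0.09  ]
pot [0.46859539 0.19270777 0.098     ] front [0.49079726 0.06004057 0.029     ]
```

>>> {"op": "move_arm", "data": {
  "rows": [
    [[-2.5, -18.5, 0, 0, 0, -0.005, 0], [0, 0, 37, 0, 0, 0, 0], [0, 0, 40, 0, 0, 0, 0], [0, 0, 40, 0, 0, 0, 0], [0, 0, 40, 0, 0, 0, 0], [0, 0, 20, 0, 0, 0, 0], [0, 0, 0, 0, 0, 0, 0], [0, 0, 0, 0, 0, 0, 0]]
  ]
}}

```text
time_s: 2.4
ee_pos: [0.4805, 0.1359, 0.1557]
orientation: [0.608, 0.794, -0.001, -0.001]
force: [0.8, 0.3, 0.6]
finger_gap: 0.504
gripper_force: 0.0
```

```bash
python3 togo.py .4815 .132 .056 .255; python3 - <<'E'
from h import *
from plant import eyes
im,d=eyes.read_camera("wrist"); cv2.imwrite("pics/w2.png",im)
E
```

```text
t 2.4 tcp [0.4805 0.1359 0.1557] F [0.8 0.3 0.6] gap 0.504 gf 0.0
shift mm [-4.   0.3 99.7] turn [-0.0026  0.0004  0.0077] q [-0.69  0.29  0.39  2.   -0.14  0.88  0.03]
```

View pics/w2.png

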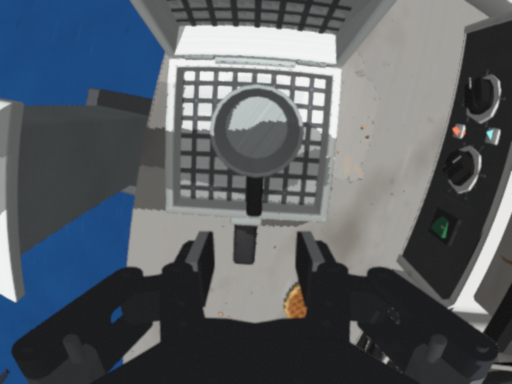

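The handle (column 255) lies midway between the fingers (213 and 297), so I go down.

>>> {"op": "move_arm", "data": {
  "rows": [
    [[-4, 0, 25, 0, 0, 0.008, 0], [0, 0, 30, 0, 0, 0, 0], [0, 0, 25, 0, 0, 0, 0], [0, 0, 14, 0, 0, 0, 0], [0, 0, 6, 0, 0, 0, 0], [0, 0, 0, 0, 0, 0, 0], [0, 0, 0, 0, 0, 0, 0]]
  ]
}}

```text
time_s: 3.03
ee_pos: [0.4835, 0.1315, 0.0578]
orientation: [0.612, 0.791, 0.001, 0.0]
force: [-0.9, -0.5, 0.5]
finger_gap: 0.503
gripper_force: 0.0
```

>>> {"op": "move_arm", "data": {
  "rows": [
    [[0, 0, 0, 0, 0, 0, -1], [0, 0, 0, 0, 0, 0, -1], [0, 0, 0, 0, 0, 0, -1], [0, 0, 0, 0, 0, 0, -1], [0, 0, 0, 0, 0, 0, -1], [0, 0, 0, 0, 0, 0, -1], [0, 0, 0, 0, 0, 0, -1]]
  ]
}}

```text
time_s: 3.62
ee_pos: [0.483, 0.131, 0.0575]
orientation: [0.613, 0.79, 0.001, 0.0]
force: [-1.3, -0.3, 8.1]
finger_gap: 0.132
gripper_force: 49.2
```

>>> {"op": "move_arm", "data": {
  "rows": [
    [[0, 0, 0, 0, 0, 0, -1], [0, 0, 0, 0, 0, 0, -1], [0, 0, -3, 0, 0, 0, -1], [0, 0, -8, 0, 0, 0, -1], [0, 0, -14, 0, 0, 0, -1], [0, 0, -18, 0, 0, 0, -1], [0, 0, -18, 0, 0, 0, -1], [0, 0, -12, 0, 0, 0, -1], [0, 0, -5, 0, 0, 0, -1], [0, 0, 0, 0, 0, 0, -1]]
  ],
  "grip_force": 90
}}

```text
time_s: 4.45
ee_pos: [0.4828, 0.1311, 0.1357]
orientation: [0.613, 0.79, 0.001, 0.0]
force: [0.7, -0.7, -2.0]
finger_gap: 0.124
gripper_force: 87.8
```

```bash
python3 togo.py .5045 -.236 .136 .253; python3 - <<'E'
from h import *
from plant import eyes
im,d=eyes.read_camera("scene"); 
cv2.imwrite("pics/s2.png",cv2.resize(im[60:200,130:300],None,fx=4,fy=4))
E
```

```text
t 4.45 tcp [0.4828 0.1311 0.1357] F [ 0.7 -0.7 -2. ] gap 0.124 gf 87.8
shift mm [-360.8  -70.6   -0.7] turn [ 0.0024 -0.0006 -0.0007] q [-0.68  0.32  0.39  2.02 -0.16  0.82  0.06]
```

View pics/s2.png

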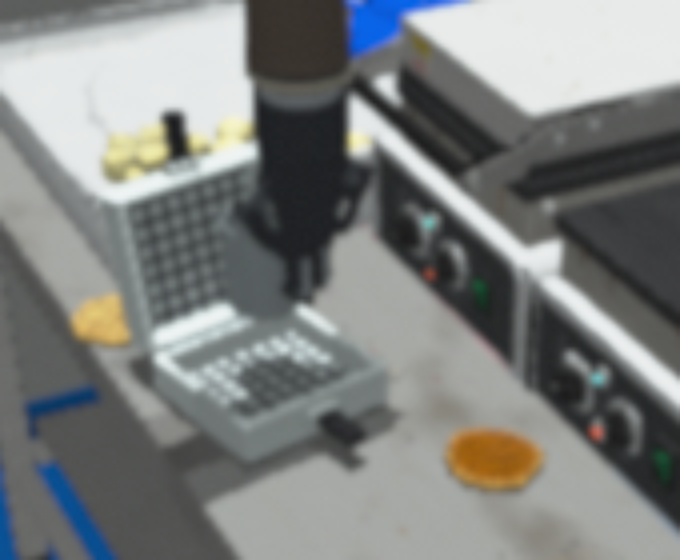

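The pot is lifted and upright between the fingers, at about (265,265) in the crop. I carry it to the mat.

>>> {"op": "move_arm", "data": {
  "rows": [
    [[-12, -2.4, 0, 0, 0, 0, -1], [-24, -4.7, 0, 0, 0, 0, -1], [-33, -6.5, 0, 0, 0, 0, -1], [-33, -6.5, 0, 0, 0, 0, -1], [-33, -6.5, 0, 0, 0, 0, -1], [-33, -6.5, 0, 0, 0, 0, -1], [-33, -6.5, 0, 0, 0, 0, -1], [-33, -6.5, 0, 0, 0, 0, -1], [-33, -6.5, 0, 0, 0, 0, -1], [-33, -6.5, 0, 0, 0, 0, -1]]
  ]
}}

```text
time_s: 5.33
ee_pos: [0.4985, -0.1769, 0.1333]
orientation: [0.613, 0.79, -0.001, -0.001]
force: [0.2, 0.8, -2.6]
finger_gap: 0.119
gripper_force: 87.7
```

>>> {"op": "move_arm", "data": {
  "rows": [
    [[-33, -6.5, 0, 0, 0, 0, -1], [-20, -3.9, 0, 0, 0, 0, -1], [-8, -1.6, 0, 0, 0, 0, -1], [0, 0, 0, 0, 0, 0, -1], [0, 0, 0, 0, 0, 0, -1], [0, 0, 0, 0, 0, 0, -1]]
  ]
}}

```text
time_s: 5.83
ee_pos: [0.5032, -0.2348, 0.1336]
orientation: [0.612, 0.791, 0.0, -0.001]
force: [0.4, 0.1, -1.9]
finger_gap: 0.124
gripper_force: 87.7
```

```bash
python3 togo.py .5045 -.236 .0455 .253; python3 - <<'E'
from h import *
from plant import eyes
out=[]
for n in ("top","scene"):
    p=eyes.camera_params(n); im,d=eyes.read_camera(n); C=cloud(d,p["mtx"],p["xyz"],p["orientation"])
    if n=="scene": out.append(cv2.resize(im[120:290,200:380],(600,567)))
    # points of pot: near trivet, between z .05 and .25
    s=(np.hypot(C[...,0]-.49,C[...,1]+.18)<.045)&(C[...,2]>.05)&(C[...,2]<.18); P=C[s]; print(n,len(P),P.min(0).round(3),P.max(0).round(3))
    for lo in np.arange(.06,.18,.02):
        k=P[(P[:,2]>lo)&(P[:,2]<lo+.02)]
        if len(k): print(lo.round(2),len(k),k.min(0).round(3),k.max(0).round(3))
cv2.imwrite("pics/s3.png",out[0])
E
```

```text
t 5.83 tcp [ 0.5032 -0.2348  0.1336] F [ 0.4  0.1 -1.9] gap 0.124 gf 87.7
shift mm [-1.6  1.1 88.1] turn [-0.0009 -0.0016  0.0008] q [-0.02  0.43  0.48  1.9  -0.25  0.88  0.84]
top 265 [ 0.462 -0.191  0.093] [ 0.518 -0.144  0.179]
0.08 142 [ 0.469 -0.188  0.093] [ 0.516 -0.151  0.1  ]
0.1 41 [ 0.465 -0.19   0.1  ] [ 0.516 -0.145  0.119]
0.12 14 [ 0.463 -0.188  0.12 ] [ 0.517 -0.145  0.137]
0.14 13 [ 0.462 -0.187  0.143] [ 0.517 -0.145  0.159]
0.16 55 [ 0.464 -0.191  0.161] [ 0.518 -0.144  0.179]
scene 546 [ 0.456 -0.224  0.093] [ 0.513 -0.143  0.176]
0.08 18 [ 0.459 -0.209  0.093] [ 0.507 -0.172  0.1  ]
0.1 110 [ 0.457 -0.211  0.1  ] [ 0.504 -0.17   0.12 ]
0.12 138 [ 0.456 -0.224  0.12 ] [ 0.504 -0.143  0.14 ]
0.14 145 [ 0.456 -0.21   0.14 ] [ 0.509 -0.146  0.16 ]
0.16 135 [ 0.457 -0.209  0.16 ] [ 0.513 -0.144  0.176]
```

View pics/s3.png

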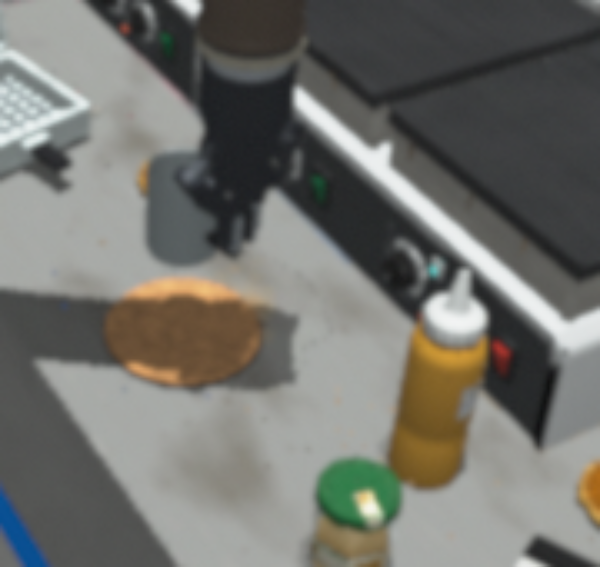

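The pot is upright above the mat. I lower it, slowing near contact.

>>> {"op": "move_arm", "data": {
  "rows": [
    [[0, 0, 10, 0, 0, 0, -1], [0, 0, 18, 0, 0, 0, -1], [0, 0, 20, 0, 0, 0, -1], [0, 0, 17, 0, 0, 0, -1], [0, 0, 10, 0, 0, 0, -1], [0, 0, 4, 0, 0, 0, -1], [0, 0, 2, 0, 0, 0, -1], [0, 0, 1, 0, 0, 0, -1], [0, 0, 1, 0, 0, 0, -1], [0, 0, 0, 0, 0, 0, -1]]
  ]
}}

```text
time_s: 6.77
ee_pos: [0.5039, -0.2367, 0.0519]
orientation: [0.613, 0.79, 0.0, 0.001]
force: [-0.8, 0.6, -2.1]
finger_gap: 0.122
gripper_force: 87.7
```

>>> {"op": "move_arm", "data": {
  "rows": [
    [[0, 0, 1, 0, 0, 0, -1], [0, 0, 1, 0, 0, 0, -1], [0, 0, 0, 0, 0, 0, -1]]
  ]
}}

```text
time_s: 7.02
ee_pos: [0.5035, -0.2365, 0.0494]
orientation: [0.613, 0.79, 0.0, 0.0]
force: [0.4, -0.5, -1.9]
finger_gap: 0.121
gripper_force: 87.7
```

>>> {"op": "move_arm", "data": {
  "rows": [
    [[0, 0, 1, 0, 0, 0, -1], [0, 0, 1, 0, 0, 0, -1], [0, 0, 0, 0, 0, 0, -1]]
  ]
}}

```text
time_s: 7.27
ee_pos: [0.5034, -0.2365, 0.0471]
orientation: [0.613, 0.79, -0.0, -0.0]
force: [-1.3, 0.1, -1.3]
finger_gap: 0.122
gripper_force: 87.7
```

>>> {"op": "move_arm", "data": {
  "rows": [
    [[0, 0, 1, 0, 0, 0, -1], [0, 0, 0, 0, 0, 0, -1]]
  ]
}}

```text
time_s: 7.43
ee_pos: [0.5034, -0.2365, 0.0461]
orientation: [0.613, 0.79, -0.0, -0.0]
force: [0.7, 0.1, -1.9]
finger_gap: 0.122
gripper_force: 87.7
```

>>> {"op": "move_arm", "data": {
  "rows": [
    [[0, 0, 1, 0, 0, 0, -1], [0, 0, 0, 0, 0, 0, -1]]
  ]
}}

```text
time_s: 7.6
ee_pos: [0.5035, -0.2367, 0.0457]
orientation: [0.613, 0.79, 0.0, 0.0]
force: [-2.0, 0.2, 2.5]
finger_gap: 0.126
gripper_force: 88.8
```

Contact at the expected height. I release and retract upward.

>>> {"op": "move_arm", "data": {
  "rows": [
    [[0, 0, 0.3, 0, 0, 0, -1], [0, 0, 0, 0, 0, 0, -0.7], [0, 0, 0, 0, 0, 0, -0.5], [0, 0, 0, 0, 0, 0, -0.3], [0, 0, 0, 0, 0, 0, -0.1], [0, 0, 0, 0, 0, 0, -0.1], [0, 0, 0, 0, 0, 0, -0.1]]
  ],
  "grip_force": 30
}}

```text
time_s: 8.18
ee_pos: [0.5035, -0.2365, 0.0449]
orientation: [0.613, 0.79, -0.0, -0.0]
force: [0.3, -0.2, -0.5]
finger_gap: 0.45
gripper_force: 0.0
```

>>> {"op": "move_arm", "data": {
  "rows": [
    [[0, 0, -5, 0, 0, 0, -0.1], [0, 0, -15, 0, 0, 0, -0.1], [0, 0, -25, 0, 0, 0, -0.1], [0, 0, -35, 0, 0, 0, -0.1], [0, 0, -35, 0, 0, 0, -0.1], [0, 0, -35, 0, 0, 0, -0.1], [0, 0, -35, 0, 0, 0, -0.1], [0, 0, -35, 0, 0, 0, -0.1], [0, 0, -35, 0, 0, 0, -0.1], [0, 0, 0, 0, 0, 0, -0.1]]
  ]
}}

```text
time_s: 9.02
ee_pos: [0.5057, -0.2383, 0.3074]
orientation: [0.613, 0.79, 0.002, 0.005]
force: [0.9, -0.1, 0.5]
finger_gap: 0.45
gripper_force: 0.0
```

```bash
python3 togo.py .5 0 .3 .253; python3 - <<'E'
from h import *
from plant import eyes
p=eyes.camera_params("scene"); im,d=eyes.read_camera("scene"); C=cloud(d,p["mtx"],p["xyz"],p["orientation"])
s=(np.hypot(C[...,0]-.49,C[...,1]+.18)<.05)&(C[...,2]>.012)&(C[...,2]<.12); P=C[s]
for lo in np.arange(.01,.1,.02):
    k=P[(P[:,2]>lo)&(P[:,2]<lo+.02)]
    if len(k): print(lo.round(2),len(k),k.min(0).round(3),k.max(0).round(3))
p=eyes.camera_params("top"); im,d=eyes.read_camera("top"); C=cloud(d,p["mtx"],p["xyz"],p["orientation"])
# lid handle, in mould frame
mc=np.array([.4652,.1783]);u=np.array([np.cos(1.7688),np.sin(1.7688)]);v=np.array([-u[1],u[0]])
B=np.stack([(C[...,:2]-mc)@u,(C[...,:2]-mc)@v,C[...,2]],-1)
s=(B[...,0]>.06)&(B[...,0]<.16)&(abs(B[...,1])<.075)&(B[...,2]>.17)&(B[...,2]<.3)
# white free-edge
g=im.max(2); w=s&(g>180); print("lid edge",w.sum(),B[w].min(0).round(3),B[w].max(0).round(3),B[w].mean(0).round(3))
k=s&(g<80); print("handle",k.sum(),B[k].min(0).round(3),B[k].max(0).round(3)); np.savez("lid.npz",B=B[s])
ed=B[w&(B[...,2]>.17)]; 
for z in np.arange(.17,.25,.005):
    q=B[s][(abs(B[s][:,2]-z)<.0025)]
    if len(q): print(z.round(3),len(q),np.percentile(q[:,0],[5,50,95]).round(3))
E
```

```text
t 9.02 tcp [ 0.5057 -0.2383  0.3074] F [ 0.9 -0.1  0.5] gap 0.45 gf 0.0
shift mm [232.3  53.7   6.6] turn [ 0.0094  0.0052 -0.0015] q [-0.09  0.25  0.55  1.69 -0.14  1.23  0.74]
0.01 85 [ 0.457 -0.213  0.012] [ 0.503 -0.174  0.03 ]
0.03 158 [ 0.456 -0.228  0.03 ] [ 0.519 -0.147  0.05 ]
0.05 188 [ 0.455 -0.229  0.05 ] [ 0.52  -0.147  0.07 ]
0.07 243 [ 0.457 -0.229  0.07 ] [ 0.52  -0.148  0.089]
lid edge 753 [ 0.098 -0.074  0.17 ] [0.137 0.075 0.193] [0.117 0.001 0.179]
handle 115 [ 0.098 -0.043  0.176] [0.131 0.02  0.236]
0.17 25 [0.097 0.133 0.137]
0.175 291 [0.099 0.125 0.134]
0.18 416 [0.099 0.109 0.127]
0.185 103 [0.098 0.106 0.119]
0.19 22 [0.109 0.112 0.12 ]
0.195 14 [0.111 0.113 0.115]
0.2 11 [0.111 0.114 0.117]
0.205 9 [0.113 0.115 0.118]
0.21 13 [0.114 0.116 0.119]
0.215 12 [0.115 0.117 0.119]
0.22 8 [0.116 0.118 0.12 ]
0.225 18 [0.118 0.12  0.128]
0.23 31 [0.119 0.125 0.13 ]
0.235 9 [0.121 0.123 0.127]
```

The pot stands upright on the mat. Its x range is 0.456 to 0.520, centred near (0.488, -0.18), with the top at about 0.087. Now I go over the lid handle.

```bash
python3 togo.py .4411 .2985 .305 .198
```

```text
t 9.12 tcp [ 0.5039 -0.2369  0.3016] F [ 0.3 -0.2 -0.7] gap 0.45 gf 0.0
shift mm [534.1  72.8  -3.8] turn [0.0032 0.0012 0.0541] q [-0.09  0.25  0.55  1.7  -0.14  1.23  0.75]
```

>>> {"op": "move_arm", "data": {
  "rows": [
    [[0, 0, -14, 0, 0, 0.054, 0.2], [35.8, 2.9, 0, 0, 0, 0, 0.2], [35.8, 2.9, 0, 0, 0, 0, 0.2], [35.8, 2.9, 0, 0, 0, 0, 0.2], [35.8, 2.9, 0, 0, 0, 0, 0.2], [35.8, 2.9, 0, 0, 0, 0, 0.2], [35.8, 2.9, 0, 0, 0, 0, 0.2], [35.8, 2.9, 0, 0, 0, 0, 0.2], [35.8, 2.9, 0, 0, 0, 0, 0.2], [35.8, 2.9, 0, 0, 0, 0, 0.2]]
  ]
}}

```text
time_s: 9.95
ee_pos: [0.4642, 0.086, 0.3127]
orientation: [0.634, 0.774, -0.001, -0.001]
force: [1.6, 0.3, 0.2]
finger_gap: 0.6
gripper_force: 0.0
```

>>> {"op": "move_arm", "data": {
  "rows": [
    [[35.8, 2.9, 0, 0, 0, 0, 0.2], [35.8, 2.9, 0, 0, 0, 0, 0.2], [35.8, 2.9, 0, 0, 0, 0, 0.2], [35.8, 2.9, 0, 0, 0, 0, 0.2], [35.8, 2.9, 0, 0, 0, 0, 0.2], [35.8, 2.9, 0, 0, 0, 0, 0.2], [0, 0, 0, 0, 0, 0, 0.2], [0, 0, 0, 0, 0, 0, 0.2]]
  ]
}}

```text
time_s: 10.62
ee_pos: [0.4388, 0.3002, 0.3118]
orientation: [0.632, 0.775, -0.002, -0.0]
force: [0.2, -1.1, -0.4]
finger_gap: 0.601
gripper_force: 0.0
```

```bash
python3 togo.py .4411 .2985 .197 .198;  python3 - <<'E'
from h import *
from plant import eyes
im,d=eyes.read_camera("wrist"); cv2.imwrite("pics/w3.png",im)
E
```

```text
t 10.62 tcp [0.4388 0.3002 0.3118] F [ 0.2 -1.1 -0.4] gap 0.601 gf 0.0
shift mm [ -2.    2.3 114.8] turn [-0.0034  0.0015  0.0046] q [-0.81  0.19  0.14  1.71 -0.03  1.25 -0.46]
```

View pics/w3.png

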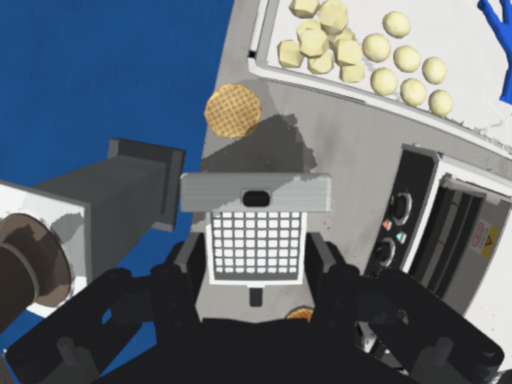

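The lid handle at (256,198) is centred between the fingers (about 205 and 305). I descend and grip gently.

>>> {"op": "move_arm", "data": {
  "rows": [
    [[-1, 2, 20, 0, 0, 0.004, 0.2], [0, 0, 30, 0, 0, 0, 0.2], [0, 0, 30, 0, 0, 0, 0.2], [0, 0, 20, 0, 0, 0, 0.2], [0, 0, 10, 0, 0, 0, 0.2], [0, 0, 4, 0, 0, 0, 0.2], [0, 0, 0, 0, 0, 0, 0.2], [0, 0, 0, 0, 0, 0, 0.2]]
  ]
}}

```text
time_s: 11.33
ee_pos: [0.4432, 0.2977, 0.201]
orientation: [0.636, 0.772, 0.001, 0.0]
force: [-0.4, 0.1, 0.3]
finger_gap: 0.602
gripper_force: 0.0
```

>>> {"op": "move_arm", "data": {
  "rows": [
    [[0, 0, 0, 0, 0, 0, -0.2], [0, 0, 0, 0, 0, 0, -0.4], [0, 0, 0, 0, 0, 0, -1], [0, 0, 0, 0, 0, 0, -1], [0, 0, 0, 0, 0, 0, -1], [0, 0, 0, 0, 0, 0, -1]]
  ],
  "grip_force": 30
}}

```text
time_s: 11.83
ee_pos: [0.4401, 0.2985, 0.201]
orientation: [0.635, 0.773, -0.001, -0.001]
force: [-11.3, -1.6, 9.7]
finger_gap: 0.247
gripper_force: 31.5
```

```bash
python3 togo.py .4411 .2985 .197 .198;  python3 - <<'E'
import numpy as np
from plant import arm
o=arm.get_obs(); p=o["ee_pos"]; u=np.array([-.1967,.9805])
x=(p[:2]-[.4652,.1783])@u; z=p[2]+.0187; r=np.hypot(x-.07,z-.045); print("x,z",x,z,"r",r)
a0=np.arctan2(z-.045,-(x-.07))           # polar angle from front
# rotate down by total: lid shut when grasp z = .045+.016 -> angle asin(.016/r)
a1=np.arcsin(.016/r); print("a0",a0,"a1",a1,"theta",a0-a1)
A=np.linspace(a0,a1,31); X=.07-r*np.cos(A); Z=.045+r*np.sin(A)
print(np.c_[np.diff(X),-np.diff(Z)].round(4)*1000)
E
```

```text
t 11.83 tcp [0.4401 0.2985 0.201 ] F [-11.3  -1.6   9.7] gap 0.247 gf 31.5
shift mm [-0.2  1.   4. ] turn [-0.0033 -0.0008 -0.002 ] q [-0.79  0.28  0.13  1.86 -0.05  1.   -0.45]
x,z 0.12275995537633283 0.21966257970427241 r 0.18245719947501096
a0 1.8641491785905304 a1 0.08780457884916792 theta 1.7763445997413625
[[-10.4  -2.8]
 [-10.6  -2.2]
 [-10.7  -1.6]
 [-10.8  -0.9]
 [-10.8  -0.3]
 [-10.8   0.3]
 [-10.8   1. ]
 [-10.7   1.6]
 [-10.6   2.3]
 [-10.4   2.9]
 [-10.2   3.5]
 [-10.    4.1]
 [ -9.7   4.7]
 [ -9.4   5.2]
 [ -9.1   5.8]
 [ -8.8   6.3]
 [ -8.4   6.8]
 [ -8.    7.3]
 [ -7.5   7.8]
 [ -7.    8.2]
 [ -6.5   8.6]
 [ -6.    9. ]
 [ -5.5   9.3]
 [ -4.9   9.6]
 [ -4.3   9.9]
 [ -3.7  10.1]
 [ -3.1  10.3]
 [ -2.5  10.5]
 [ -1.9  10.6]
 [ -1.3  10.7]]
```

>>> {"op": "move_arm", "data": {
  "rows": [
    [[-5, -2.5, -1.4, 0, 0, 0, -1], [-5.4, 0, -1.4, 0, 0, 0, -1], [-10.6, 0, -2.2, 0, 0, 0, -1], [-10.7, 0, -1.6, 0, 0, 0, -1], [-10.8, 0, -0.9, 0, 0, 0, -1], [-10.8, 0, -0.3, 0, 0, 0, -1], [-10.8, 0, 0.3, 0, 0, 0, -1], [-10.8, 0, 1, 0, 0, 0, -1], [-10.7, 0, 1.6, 0, 0, 0, -1], [0, 0, 0, 0, 0, 0, -1]]
  ]
}}

```text
time_s: 12.67
ee_pos: [0.4579, 0.2102, 0.2048]
orientation: [0.637, 0.771, -0.0, 0.001]
force: [4.1, -0.0, 1.5]
finger_gap: 0.25
gripper_force: 31.7
```

```bash
cat > lid.py <<'E'
import numpy as np
from plant import arm
o=arm.get_obs(); p=o["ee_pos"]; u=np.array([-.1967,.9805]); v=np.array([.9805,.1967])
x=(p[:2]-[.4652,.1783])@u; z=p[2]+.0187; r=np.hypot(x-.07,z-.045); a=np.arctan2(z-.045,.07-x)
F=o["force"]; print("t",o["time_s"],"x,z",x.round(4),z.round(4),"lat",((p[:2]-[.4652,.1783])@v).round(4),"r",r.round(4),"ang",a.round(3),"F u,v,z",(F[:2]@u).round(1),(F[:2]@v).round(1),F[2].round(1),"ft",o["ft_torque"].round(2),"gap",o["finger_gap"].round(3))
E
python3 lid.py
```

```text
Traceback (most recent call last):
  File "lid.py", line 5, in <module>
    F=o["force"]; print("t",o["time_s"],"x,z",x.round(4),z.round(4),"lat",((p[:2]-[.4652,.1783])@v).round(4),"r",r.round(4),"ang",a.round(3),"F u,v,z",(F[:2]@u).round(1),(F[:2]@v).round(1),F[2].round(1),"ft",o["ft_torque"].round(2),"gap",o["finger_gap"].round(3))
                                                                                                                                                                                                                                              ^^^^^^^^^^^^^^^^^^^^^
AttributeError: 'float' object has no attribute 'round'
```

>>> {"op": "move_arm", "data": {
  "rows": [
    [[-10.6, 0, 2.3, 0, 0, 0, -1], [-10.4, 0, 2.9, 0, 0, 0, -1], [-10.2, 0, 3.5, 0, 0, 0, -1], [-10, 0, 4.1, 0, 0, 0, -1], [-9.7, 0, 4.7, 0, 0, 0, -1], [-9.4, 0, 5.2, 0, 0, 0, -1], [-9.1, 0, 5.8, 0, 0, 0, -1], [-8.8, 0, 6.3, 0, 0, 0, -1], [0, 0, 0, 0, 0, 0, -1], [0, 0, 0, 0, 0, 0, -1]]
  ]
}}

```text
time_s: 13.5
ee_pos: [0.4733, 0.1353, 0.17]
orientation: [0.636, 0.772, 0.0, 0.001]
force: [8.1, 0.4, -1.0]
finger_gap: 0.25
gripper_force: 31.3
```

```bash
sed -i 's/o\["finger_gap"\].round(3)/o["finger_gap"]/' lid.py; python3 lid.py
```

```text
t 13.5 x,z -0.0437 0.1887 lat -0.0005 r 0.1832 ang 0.901 F u,v,z -1.2 8.0 -1.0 ft [ 0.26 -1.41  0.03] gap 0.24987194100962584
```

>>> {"op": "move_arm", "data": {
  "rows": [
    [[-8.4, 1.5, 6.8, 0, 0, 0, -1], [-8, 0, 7.3, 0, 0, 0, -1], [-7.5, 0, 7.8, 0, 0, 0, -1], [-7, 0, 8.2, 0, 0, 0, -1], [-6.5, 0, 8.6, 0, 0, 0, -1], [-6, 0, 9, 0, 0, 0, -1], [-5.5, 0, 9.3, 0, 0, 0, -1], [-4.9, 0, 9.6, 0, 0, 0, -1], [-4.3, 0, 9.9, 0, 0, 0, -1], [0, 0, 0, 0, 0, 0, -1]]
  ]
}}

```text
time_s: 14.33
ee_pos: [0.485, 0.078, 0.0919]
orientation: [0.636, 0.772, -0.0, 0.001]
force: [6.7, -2.8, 0.7]
finger_gap: 0.249
gripper_force: 34.0
```

```bash
python3 lid.py
```

```text
t 14.3333 x,z -0.1022 0.1106 lat -0.0003 r 0.1843 ang 0.364 F u,v,z -4.0 6.0 0.7 ft [-0.43 -1.28  0.06] gap 0.249066252013666
```

>>> {"op": "move_arm", "data": {
  "rows": [
    [[-2.6, 1, 8, 0, 0, 0, -1], [-2.3, 0, 8, 0, 0, 0, -1], [-1.8, 0, 8, 0, 0, 0, -1], [-1.4, 0, 7, 0, 0, 0, -1], [-0.9, 0, 5, 0, 0, 0, -1], [-0.5, 0, 4, 0, 0, 0, -1], [-0.3, 0, 2, 0, 0, 0, -1], [-0.2, 0, 1, 0, 0, 0, -1], [0, 0, 0, 0, 0, 0, -1]]
  ]
}}

```text
time_s: 15.08
ee_pos: [0.4871, 0.0681, 0.0496]
orientation: [0.636, 0.772, -0.001, 0.0]
force: [3.6, -6.3, -0.0]
finger_gap: 0.25
gripper_force: 37.1
```

```bash
python3 lid.py
```

```text
t 15.0833 x,z -0.1123 0.0683 lat -0.0002 r 0.1838 ang 0.127 F u,v,z -6.9 2.3 -0.0 ft [-1.01 -0.76  0.2 ] gap 0.24955474756702348
```

>>> {"op": "move_arm", "data": {
  "rows": [
    [[0.3, 0, 1.5, 0, 0, 0, -1], [0, 0, 1.5, 0, 0, 0, -1], [0, 0, 1, 0, 0, 0, -1], [0, 0, 1, 0, 0, 0, -1], [0, 0, 0, 0, 0, 0, -1]]
  ]
}}

```text
time_s: 15.5
ee_pos: [0.4872, 0.0677, 0.0448]
orientation: [0.636, 0.772, -0.001, 0.001]
force: [3.7, -8.4, 1.1]
finger_gap: 0.251
gripper_force: 37.8
```

>>> {"op": "move_arm", "data": {
  "rows": [
    [[0, 0, 1, 0, 0, 0, -1], [0, 0, 0.5, 0, 0, 0, -1], [0, 0, 0, 0, 0, 0, -1]]
  ]
}}

```text
time_s: 15.75
ee_pos: [0.4872, 0.0676, 0.0434]
orientation: [0.636, 0.772, -0.001, 0.001]
force: [4.3, -9.3, 3.6]
finger_gap: 0.25
gripper_force: 38.0
```

>>> {"op": "move_arm", "data": {
  "rows": [
    [[0, 0, 0.5, 0, 0, 0, -1], [0, 0, 0.5, 0, 0, 0, -1], [0, 0, 0, 0, 0, 0, -1]]
  ]
}}

```text
time_s: 16.0
ee_pos: [0.4872, 0.0675, 0.0424]
orientation: [0.636, 0.772, -0.001, 0.001]
force: [3.5, -9.5, 3.3]
finger_gap: 0.254
gripper_force: 38.2
```

```bash
python3 lid.py
```

```text
t 16.0 x,z -0.113 0.0611 lat -0.0002 r 0.1837 ang 0.088 F u,v,z -10.0 1.6 3.3 ft [-1.57 -0.64  0.2 ] gap 0.2538487905251159
```

>>> {"op": "move_arm", "data": {
  "rows": [
    [[-1, 0, 0.5, 0, 0, 0, -1], [0, 0, 0.5, 0, 0, 0, -1], [0, 0, 0, 0, 0, 0, -1]]
  ]
}}

```text
time_s: 16.25
ee_pos: [0.4873, 0.0674, 0.0414]
orientation: [0.636, 0.772, -0.001, 0.0]
force: [3.6, -7.3, 2.5]
finger_gap: 0.255
gripper_force: 38.2
```

>>> {"op": "move_arm", "data": {
  "rows": [
    [[0, 0, 0.5, 0, 0, 0, -1], [0, 0, 0.5, 0, 0, 0, -1], [0, 0, 0, 0, 0, 0, -1]]
  ]
}}

```text
time_s: 16.5
ee_pos: [0.4872, 0.0674, 0.0404]
orientation: [0.636, 0.772, -0.001, 0.0]
force: [3.9, -6.4, 2.5]
finger_gap: 0.25
gripper_force: 38.3
```

```bash
python3 lid.py; python3 - <<'E'
from h import *
from plant import eyes
im,d=eyes.read_camera("scene"); cv2.imwrite("pics/s4.png",cv2.resize(im[110:190,140:260],(780,520),interpolation=cv2.INTER_CUBIC))
E
```

```text
t 16.5 x,z -0.1131 0.0591 lat -0.0002 r 0.1836 ang 0.077 F u,v,z -7.0 2.5 2.5 ft [-1.01 -0.61  0.12] gap 0.24970224948766032
```

View pics/s4.png

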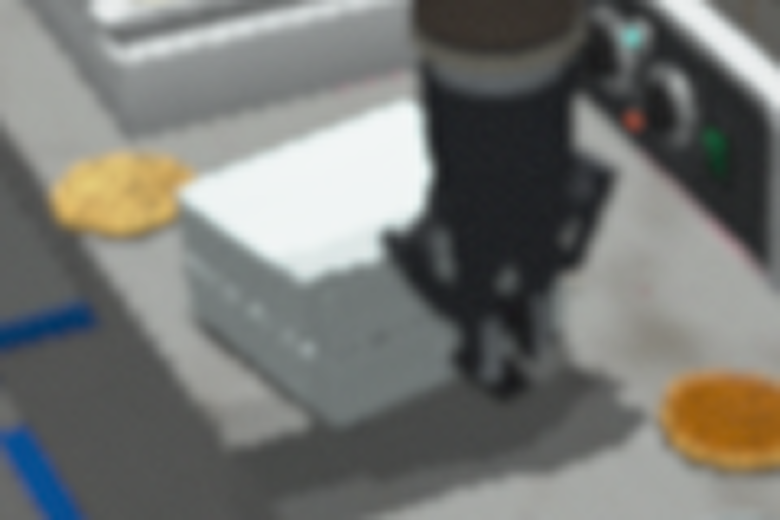

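The lid looks almost shut. I check its angle by depth on the lid's top (0.084 m all over when shut).

```bash
cat > ang.py <<'E'
from h import *
from plant import eyes
mc=np.array([.4652,.1783]);u=np.array([-.1967,.9805]);v=np.array([-u[1],u[0]])
for n in("top","scene"):
    p=eyes.camera_params(n); im,d=eyes.read_camera(n); C=cloud(d,p["mtx"],p["xyz"],p["orientation"])
    B=np.stack([(C[...,:2]-mc)@u,(C[...,:2]-mc)@v,C[...,2]],-1)
    s=(abs(B[...,0])<.06)&(abs(B[...,1])<.065)&(B[...,2]>.065)&(B[...,2]<.11)&(im.max(2)>150); P=B[s]
    for _ in range(3):
        A=np.c_[P,][:,:2]; A=np.c_[A,np.ones(len(A))]; c=np.linalg.lstsq(A,P[:,2],rcond=None)[0]; e=P[:,2]-A@c; P=P[abs(e)<.006]
    print(n,len(P),"slope x,y, z0",c.round(4),"theta~",(-c[0]).round(4))
E
python3 ang.py; python3 lid.py
```

```text
top 365 slope x,y, z0 [-0.0506 -0.0011  0.0877] theta~ 0.0506
scene 488 slope x,y, z0 [-0.0535 -0.0021  0.0874] theta~ 0.0535
t 16.65 x,z -0.1131 0.0591 lat -0.0002 r 0.1837 ang 0.077 F u,v,z -7.2 1.6 2.9 ft [-1.07 -0.59  0.1 ] gap 0.2516870531512406
```

The lid is still about 0.05 rad open (9 mm at the handle) and the bar sits high in the pads. Going lower would put the fingertips on the lower handle. So I release, shut the fingers and press the handle down from above.

>>> {"op": "move_arm", "data": {
  "rows": [
    [[0, 0, 0, 0, 0, 0, -0.3], [0, 0, 0, 0, 0, 0, -0.1], [0, 0, 0, 0, 0, 0, 0], [0, 0, -5, 0, 0, 0, 0], [0, 0, -15, 0, 0, 0, 0], [0, 0, -25, 0, 0, 0, 0], [0, 0, -25, 0, 0, 0, 0], [0, 0, -10, 0, 0, 0, -1], [8, 0, 0, 0, 0, 0, -1], [0, 0, 0, 0, 0, 0, -1]]
  ]
}}

```text
time_s: 17.48
ee_pos: [0.4855, 0.0794, 0.1211]
orientation: [0.635, 0.773, 0.001, -0.0]
force: [-0.4, 0.4, -0.2]
finger_gap: 0.084
gripper_force: 0.0
```

>>> {"op": "move_arm", "data": {
  "rows": [
    [[0, 0, 0, 0, 0, 0, -1], [0, 0, 0, 0, 0, 0, -1], [0, 0, 0, 0, 0, 0, -1], [0, 0, 0, 0, 0, 0, -1]]
  ]
}}

```text
time_s: 17.82
ee_pos: [0.4854, 0.0773, 0.1202]
orientation: [0.635, 0.772, -0.001, -0.0]
force: [0.5, 0.5, -0.1]
finger_gap: 0.002
gripper_force: 0.0
```

```bash
python3 lid.py; python3 togo.py .4857 .0764 .082 .198; python3 ang.py
```

```text
t 17.8167 x,z -0.103 0.1389 lat -0.0001 r 0.1969 ang 0.497 F u,v,z 0.4 0.6 -0.1 ft [-0.01 -0.01  0.06] gap 0.0024867509441748475
t 17.82 tcp [0.4854 0.0773 0.1202] F [ 0.5  0.5 -0.1] gap 0.002 gf 0.0
shift mm [-0.9  0.2 38.2] turn [-0.0016  0.0003 -0.004 ] q [-0.45  0.32  0.23  2.04 -0.1   0.79  0.04]
top 0 slope x,y, z0 [0. 0. 0.] theta~ -0.0
scene 542 slope x,y, z0 [-0.0511  0.0025  0.0873] theta~ 0.0511
```

>>> {"op": "move_arm", "data": {
  "rows": [
    [[0, 0, 14, 0, 0, 0, -1], [0, 0, 14, 0, 0, 0, -1], [0, 0, 7, 0, 0, 0, -1], [0, 0, 3, 0, 0, 0, -1], [0, 0, 1.5, 0, 0, 0, -1], [0, 0, 1.5, 0, 0, 0, -1], [0, 0, 1, 0, 0, 0, -1], [0, 0, 1, 0, 0, 0, -1], [0, 0, 1, 0, 0, 0, -1], [0, 0, 0, 0, 0, 0, -1]]
  ]
}}

```text
time_s: 18.75
ee_pos: [0.4859, 0.0776, 0.0772]
orientation: [0.635, 0.772, 0.0, 0.0]
force: [0.1, 0.2, -0.2]
finger_gap: 0.001
gripper_force: 0.0
```

>>> {"op": "move_arm", "data": {
  "rows": [
    [[0, 0, 1, 0, 0, 0, -1], [0, 0, 1, 0, 0, 0, -1], [0, 0, 1, 0, 0, 0, -1], [0, 0, 1, 0, 0, 0, -1], [0, 0, 1, 0, 0, 0, -1], [0, 0, 0, 0, 0, 0, -1]]
  ]
}}

```text
time_s: 19.25
ee_pos: [0.4859, 0.0775, 0.0719]
orientation: [0.635, 0.772, 0.0, 0.0]
force: [-0.1, -0.0, -0.2]
finger_gap: -0.002
gripper_force: 0.1
```

>>> {"op": "move_arm", "data": {
  "rows": [
    [[0, 0, 1, 0, 0, 0, -1], [0, 0, 1, 0, 0, 0, -1], [0, 0, 0, 0, 0, 0, -1]]
  ]
}}

```text
time_s: 19.5
ee_pos: [0.4858, 0.0775, 0.0699]
orientation: [0.635, 0.772, -0.0, -0.0]
force: [0.5, -0.4, 0.5]
finger_gap: 0.001
gripper_force: 0.1
```

>>> {"op": "move_arm", "data": {
  "rows": [
    [[0, 0, 1, 0, 0, 0, -1], [0, 0, 1, 0, 0, 0, -1], [0, 0, 0, 0, 0, 0, -1]]
  ]
}}

```text
time_s: 19.75
ee_pos: [0.4857, 0.0776, 0.0679]
orientation: [0.635, 0.772, -0.0, -0.0]
force: [-0.3, -0.0, -0.3]
finger_gap: 0.002
gripper_force: 0.0
```

>>> {"op": "move_arm", "data": {
  "rows": [
    [[0, 0, 1, 0, 0, 0, -1], [0, 0, 0.5, 0, 0, 0, -1], [0, 0, 0, 0, 0, 0, -1]]
  ]
}}

```text
time_s: 20.0
ee_pos: [0.4859, 0.0776, 0.067]
orientation: [0.635, 0.772, 0.0, -0.0]
force: [-2.4, -1.0, 6.4]
finger_gap: -0.001
gripper_force: 3.8
```

```bash
python3 lid.py; python3 ang.py
```

```text
t 20.0 x,z -0.1028 0.0857 lat 0.0004 r 0.1776 ang 0.231 F u,v,z -0.5 -2.6 6.4 ft [-0.22  0.41  0.05] gap -0.0012231853928116564
top 57 slope x,y, z0 [-0.4186  0.0521  0.1105] theta~ 0.4186
scene 470 slope x,y, z0 [0.0041 0.0044 0.084 ] theta~ -0.0041
```

The lid top is now level at 0.084 m and the bar top is at 0.067, which matches shut. I press a little more to confirm, then retract.

>>> {"op": "move_arm", "data": {
  "rows": [
    [[0, 0, 0.5, 0, 0, 0, -1], [0, 0, 0.5, 0, 0, 0, -1], [0, 0, 0, 0, 0, 0, -1], [0, 0, 0, 0, 0, 0, -1]]
  ]
}}

```text
time_s: 20.43
ee_pos: [0.4859, 0.0776, 0.0668]
orientation: [0.635, 0.772, 0.0, -0.0]
force: [-5.2, -1.5, 19.4]
finger_gap: 0.0
gripper_force: 9.3
```

>>> {"op": "move_arm", "data": {
  "rows": [
    [[0, 0, -2, 0, 0, 0, -1], [0, 0, -8, 0, 0, 0, -1], [0, 0, -20, 0, 0, 0, -1], [0, 0, -30, 0, 0, 0, -1], [0, 0, -35, 0, 0, 0, -1], [-35, 0, -35, 0, 0, 0, -1], [-35, 0, -35, 0, 0, 0, -1], [0, 0, -30, 0, 0, 0, -1], [0, 0, -10, 0, 0, 0, -1], [0, 0, 0, 0, 0, 0, -1]]
  ]
}}

```text
time_s: 21.27
ee_pos: [0.4986, 0.0198, 0.2625]
orientation: [0.635, 0.772, 0.002, 0.001]
force: [-0.6, 0.6, 0.3]
finger_gap: 0.001
gripper_force: 0.0
```

```bash
python3 lid.py; python3 ang.py; python3 - <<'E'
from h import *
from plant import eyes
p=eyes.camera_params("scene"); im,d=eyes.read_camera("scene"); C=cloud(d,p["mtx"],p["xyz"],p["orientation"])
z=np.load("scene0.npz"); C0=cloud(z["d"],z["K"],z["t"],z["q"])
for n,x,y,h in(("pot",.49,-.18,.12),("bottle",.579,-.403,.22),("jar",.473,-.465,.1)):
    for c in(C,C0):
        s=(np.hypot(c[...,0]-x,c[...,1]-y)<.06)&(c[...,2]>.03)&(c[...,2]<h); P=c[s]; print(n,len(P),P.min(0).round(3) if len(P) else'',P.max(0).round(3) if len(P) else '')
E
```

```text
t 21.2667 x,z -0.162 0.2812 lat 0.0016 r 0.331 ang 0.794 F u,v,z 0.7 -0.4 0.3 ft [ 0.05 -0.07  0.04] gap 0.0013797224835198937
top 290 slope x,y, z0 [-0.0607  0.0021  0.0871] theta~ 0.0607
scene 709 slope x,y, z0 [-0.0004  0.0001  0.084 ] theta~ 0.0004
pot 635 [ 0.456 -0.239  0.03 ] [ 0.521 -0.147  0.09 ]
pot 0  
bottle 1128 [ 0.551 -0.445  0.03 ] [ 0.611 -0.388  0.201]
bottle 1119 [ 0.551 -0.445  0.03 ] [ 0.61  -0.39   0.201]
jar 757 [ 0.436 -0.501  0.03 ] [ 0.501 -0.437  0.091]
jar 762 [ 0.436 -0.501  0.03 ] [ 0.5   -0.439  0.089]
```

```bash
python3 - <<'E'
from h import *
from plant import eyes,close_job
mc=np.array([.4652,.1783]);u=np.array([-.1967,.9805]);v=np.array([-u[1],u[0]])
for n in("top","scene"):
    p=eyes.camera_params(n); im,d=eyes.read_camera(n); C=cloud(d,p["mtx"],p["xyz"],p["orientation"])
    B=np.stack([(C[...,:2]-mc)@u,(C[...,:2]-mc)@v,C[...,2]],-1)
    for x in(-.06,-.04,0,.04,.06):
        s=(abs(B[...,0]-x)<.008)&(abs(B[...,1])<.06)&(B[...,2]>.06)&(B[...,2]<.12); print(n,x,s.sum(),np.percentile(B[s][:,2],[10,50,90]).round(4) if s.sum() else '')
E
```

```text
top -0.06 0 
top -0.04 0 
top 0 0 
top 0.04 67 [0.0819 0.085  0.0873]
top 0.06 268 [0.081  0.0843 0.0875]
scene -0.06 115 [0.0801 0.0836 0.0864]
scene -0.04 89 [0.0823 0.0844 0.0866]
scene 0 85 [0.0822 0.0839 0.0858]
scene 0.04 80 [0.0815 0.0843 0.0869]
scene 0.06 69 [0.0818 0.0832 0.0859]
```

The lid is flat at 0.084 m from front to hinge, so it is shut. The top view was mostly hidden by the arm.

```bash
python3 -c "
from plant import close_job
print(close_job())"
```

```text
the job is handed in; nothing more can be done
None
```

The pot was set down upright on the cork mat, the mould lid is fully shut, and the bottle and jar have not moved; the job was handed in at about 21 s.

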